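Move a charged slide-on battery pack from the charger to the load tester

ROBOT

A 7-joint arm with a two-finger parallel gripper is mounted at the origin on a cart in front of the work surface, level with it; the furniture and walls round the work are solid. World frame = base frame: x ahead of the robot, y to its left, z up, the work surface at z = 0. Lengths are in m, angles in rad, forces in N, time in s.
With the tool pointing down it reaches from about 0.4 to 0.85 m from the base axis. Payload 4.5 kg.
Tool frame: the origin (TCP) lies between the finger pads; the fingertips stand 11 mm ahead of it and the grasp point (between the pads) lies 8 mm behind it (r.nose_length is the distance from the TCP to the fingertips, in m); z points along the fingers, y is the line along which they close (so a half turn about z gives the same grasp; the last joint's range is limited). The gripper opens to 88 mm and grips with 3 to 60 N. Pads are 18 mm wide; open, the fingers measure 123 mm over their backs; the gripper's body (75 mm by 187 mm) begins 45 mm behind the grasp point.
Start: joints at [-1.141, 0.689, -0.195, 1.565, 0.157, 0.902, -0.215], TCP at [0.241, 0.577, 0.25] pointing down, gripper open.
Joint ranges: [-3.01, 3.01], [-0.46, 2.08], [-1.47, 1.51], [0.13, 2.56], [-1, 4.14], [0.04, 2.09], [-2.66, 2.66]. Speed limits (rad/s): [2.57, 2.57, 3.14, 3.14, 3.14, 3.14, 3.14].

INTERFACE

Orientations are given as a unit quaternion [x, y, z, w].
In Python, from plant import get_state, snapshot, camera_model, r gives the robot as it stands.
- The arm moves only by the shell command python3 -m inch 'ROWS' [FORCE]. ROWS is text: rows parted by semicolons, each of 7 numbers parted by spaces: the opening, from -1 (shut) to 1 (fully open), then the shift along the tool's x, y, z in m, then the turn, a rotation vector about the tool's x, y, z in rad. A call has 1 to 20 rows; each row shifts and turns the commanded pose from where the row before left it, along the tool's axes as they then stand; what a row does not reach is not made up. A row lasts 1/12 s, in which the tool goes at most 41.7 mm and 7.16 degrees, less where a joint would pass 70% of its speed; a pose out of reach is approached as far as the arm can. A call is refused whole if a number of a shift passes 0.0417 or a number of a turn 0.125, either way. A call with a gripper value outside its range is refused whole. The fingers move at their own pace and stop on an object; FORCE is the grip in N (left out, the last holds). Time passes only in rows, so rows that do not move let the fingers close. It gives the time, the measured TCP pose, the force, the opening and the grip force at its end, in the units of the state.
- get_state(): the state, without advancing time (a new reading comes with each control period).
- snapshot(name): name is "side" or "top"; returns (picture, depth): 400x640x3 uint8, red, green, blue; 400x640 float32, m along the optical axis (not along the pixel's ray), 0 where there is no reading.
- camera_model(name): a dict with "intrinsics" (3x3 intrinsics, pixels), "view" (4x4, takes a point from world to camera coordinates). Camera axes: x right, y down, z forward; pixel columns grow to the right and rows downward; lengths in m; the calibration is good to about 2 mm. A picture is of the moment at which its call begins. camera_model takes no time and is no camera call.
- r.finish_job(): hands the job in; it is judged then, once.
The state is a dict: "clock": time; "q": joint angles; "qd": joint speeds; "joint_torque": joint torques, N m; "tool_pos": TCP position; "eef_rot": TCP orientation; "contact_force": force on the tool from outside, world axes, zero at the start; "moment": the same for the moment, N m; "opening": opening from 0.0 (shut) to 1.0 (fully open); "finger_force": force on a finger pad.
Only numpy, scipy, OpenCV 4.12 (cv2) and the standard library are available. Lean on these libraries where they do the work, as an engineer would, in place of code of your own. Each camera call takes 0.05 s, during which the arm holds its last target. There are 200 camera calls.

TASK

The battery pack on the black charger is fully charged: press down the charger's orange catch so that the pack springs loose, slide the pack off the charger, and slide it onto the dovetail rail of the blue load tester until the tester's own orange catch clicks up behind it. The home position on the tester can only be felt, so ease the pack in gently and stop at the click: never force or ram the pack, the docks or the catch. Let go of the pack there and leave the other things on the bench where they lie.

Things in the scene. Friction and masses are not known exactly. Their poses are not given: they have to be found in the camera images.
- pack: Loose battery pack, 90 x 56 x 46 mm (x, y, z), 0.25 to 0.5 kg, dark grey, orange panels on top and on its long sides, four green lamps on its rear end. Origin: centre of the underside; z up; +x to its nose, the end with brass contacts that goes in first. It starts locked home on the charger with nothing beside it above the deck.
- pack_grip (a point): On the pack, 25 mm above its underside and 12 mm behind its middle: where to grip it from above across its flat, ribbed long sides (56 mm wide, along y).
- pack_slot (a point): Mouth of the dovetail slot in the pack's underside, at the nose: 45 mm ahead (+x) of the pack's origin, height 0. The slot is 13 mm deep, 29 mm wide below, 39 mm at its top, open at the nose and closed by a wall 14 mm thick at the rear end (x -45 to -31 mm of the pack).
- charger: Black charger, screwed to the bench, 198 x 100 mm. Origin: on the bench top under the middle of the home pack; z up; a pack slides on toward +x and comes off toward -x. Its aluminium deck (76 mm wide, x -62 to +68 mm) is 22 mm above the bench. A black end stop (x +47 to +63.5 mm) rises 40 mm above the deck; the housing behind it ends at x = +100 mm and z = 48 mm.
- charger_home (a point): On the charger's deck, 22 mm above its origin, same axes: the pack's origin when home. The pack may go 2 mm further, to the end stop. A sprung plunger in the end stop pushes the pack toward -x: 9 N at home, 6.5 N after 10 mm, where its travel ends. The catch's tooth, right behind the pack's rear face (x = -45 mm), holds it and stands 5 mm above the deck.
- charger_entry (a point): On the charger's deck level, 90 mm toward -x of home: a pack whose origin is here, or farther out, is free of the rail (the rail lets go 73 mm from home). Steel dovetail rail: x -28 to +47 mm from home, 11.5 mm high, its first 10 mm tapered as a lead-in. On the rail a pack has about 0.8 mm play to each side and 1.4 mm upward.
- charger_tab (a point): Middle of the ribbed top of the orange tab of the charger's catch, to be pressed straight down; 19 mm above the bench, 78 mm toward -x of the charger's origin (33 mm behind the rear face of the home pack). The tab is 30 mm (x) by 26 mm (y). Axes as the charger's.
- charger_catch (a joint): Travel of the charger's catch (m): 0 = up, locking; 0.006 = down on a solid stop. From about 0.005 it frees the pack, which the plunger then pushes out 10 to 18 mm if the catch is held down. Pressing takes 1.5 N at first, 3 N at the bottom, and up to 4 N more while the pack leans on it. It springs up when let go, but is held down while the pack's rear wall is over it.
- tester: Blue load tester, screwed to the bench, 234 x 108 mm; sloping grey panel (display, knob, sockets) behind the dock, up to 62 mm high, x +78 to +130 mm. Origin and axes as the charger's. On it lies an adapter plate, in every size the same dock as the charger's: deck 22 mm above the bench, rail, lead-in, orange catch, plunger (10 mm out when empty), end stop.
- tester_home (a point): On the tester's deck, 22 mm above its origin, same axes: nominal home of the pack's origin. The adapter plate is clamped in slotted holes: the true home, with rail, catch and stop, is 10 mm short to 10 mm past it along x. This offset is not measured, and stays. After the click there are 2 mm to a hard stop; the plunger then pushes the pack back onto the tooth.
- tester_entry (a point): On the tester's deck level, 90 mm toward -x of the nominal home: a pack can be set on the deck here before it meets the rail. Sliding in straight and level takes 1 to 3 N; 1 to 4 N more as the pack's rear wall pushes down the catch's tooth (26 to 17 mm before home; if the rear is tipped up, it jams); 6.5 to 9 N more in the last 10 mm (plunger). Over 40 N between pack and dock breaks the contacts.
- tester_catch (a joint): Travel of the tester's catch (m): 0 = up; 0.006 = fully down. Up on the empty dock; pressed down about 0.005 by the pack's rear wall over the last 17 mm before home; at home it snaps back up to 0, which is the click.
- cell: Bystander, to be left alone: a purple lithium cell, 18 mm thick and 65 mm long, lying between the two docks; origin at the middle of its underside.
- bearing: Bystander, to be left alone: a steel ball bearing, 35 mm across and 11 mm high, lying in front of the docks; origin at the centre of its underside.
- spool: Bystander, to be left alone: a reel of solder, 40 x 50 x 32 mm, behind and between the docks; origin at the centre of its underside.
- screwdriver: Bystander, to be left alone: a small red and black screwdriver, 152 mm long, lying near the robot; origin below its middle.

How it is judged:
By the outcome, as a careful person would: the job done as asked, in the order asked, and still so for the second after the job is handed in, with the robot touching nothing.
It also fails if it takes over 67 s, if anything falls off the work surface, if the arm or the gripper's body presses on something with over 40 N, if the wrist force passes 120 N, or if a joint passes its speed limit or range.

## Working session

There is one attempt and no reset: what is moved stays moved. The work goes in short steps, Python scripts to look and compute and a shell command to move; the robot and the scene stay as the last step left them, time stands still between calls to the robot, and variables do not carry over. Pictures are saved under pics/ and viewed, at most 10 in all, crops included, and the job is handed in when it is done.

```bash
mkdir -p pics; ls
python3 - <<'E'
from plant import *
import cv2,numpy as np
s=get_state();print({k:np.round(v,3) for k,v in s.items()})
for n in("side","top"):
    p,d=snapshot(n);cv2.imwrite(f"pics/{n}0.png",p[:,:,::-1]);np.save(f"pics/{n}0.npy",d)
    c=camera_model(n);print(n,c["intrinsics"],np.round(c["view"],4))
E
```

```text
pics
{'clock': np.float64(0.0), 'q': array([-1.141,  0.69 , -0.195,  1.566,  0.157,  0.903, -0.215]), 'qd': array([-0.003,  0.   , -0.   ,  0.001, -0.001, -0.   , -0.001]), 'joint_torque': array([ 0.0000e+00, -5.2756e+01, -1.2670e+00, -1.5343e+01, -5.3000e-02,
        6.0000e-03,  0.0000e+00]), 'tool_pos': array([0.241, 0.576, 0.249]), 'eef_rot': array([ 0.197,  0.98 , -0.001, -0.   ]), 'contact_force': array([-0.393,  0.012,  0.024]), 'moment': array([0.03 , 0.061, 0.046]), 'finger_force': np.float64(0.0), 'opening': np.float64(1.0)}
side [[439.26486254   0.         319.84744004]
 [  0.         439.26486254 195.42878012]
 [  0.           0.           1.        ]] [[ 0.9622 -0.2715 -0.0236 -0.4382]
 [-0.1631 -0.5044 -0.8479  0.2364]
 [ 0.2183  0.8197 -0.5296  0.6145]
 [ 0.      0.      0.      1.    ]]
top [[407.57582234   0.         325.99518313]
 [  0.         407.57582234 202.83850823]
 [  0.           0.           1.        ]] [[ 1.110e-02 -9.999e-01 -1.000e-04  1.985e-01]
 [-9.975e-01 -1.110e-02 -6.950e-02  5.421e-01]
 [ 6.950e-02  9.000e-04 -9.976e-01  8.876e-01]
 [ 0.000e+00  0.000e+00  0.000e+00  1.000e+00]]
```

View pics/top0.png

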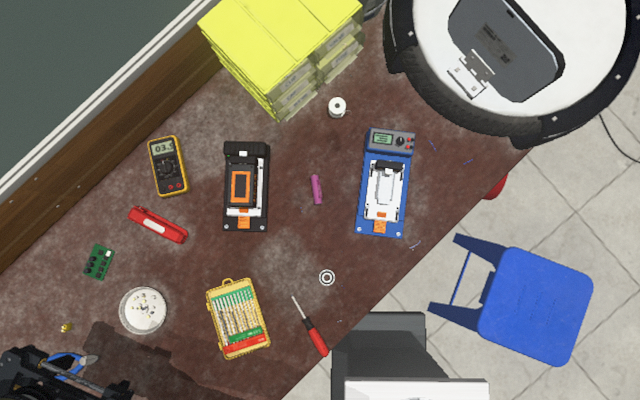

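View pics/side0.png

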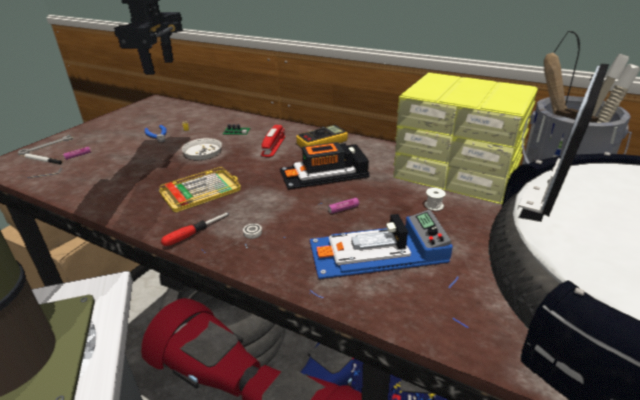

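The top view shows the charger around px (246,187) and the tester around (385,183). The catch tabs are near (244,224) and (382,226). I'll enlarge both, and the side view too.

Run:
```python
import cv2,numpy as np
t=cv2.imread("pics/top0.png");s=cv2.imread("pics/side0.png")
z=lambda a,k:cv2.resize(a,None,fx=k,fy=k,interpolation=cv2.INTER_CUBIC)
cv2.imwrite("pics/topz.png",np.hstack([z(t[125:243,212:282],5),z(t[125:243,345:425],5)]))
cv2.imwrite("pics/sidez.png",np.vstack([z(s[135:195,275:435],5),z(s[205:282,305:465],5)])[:600*2])
im=cv2.imread("pics/sidez.png");print(im.shape)
cv2.imwrite("pics/sidez.png",z(s[135:285,270:465],4))
```

```text
(685, 800, 3)
```

View pics/topz.png

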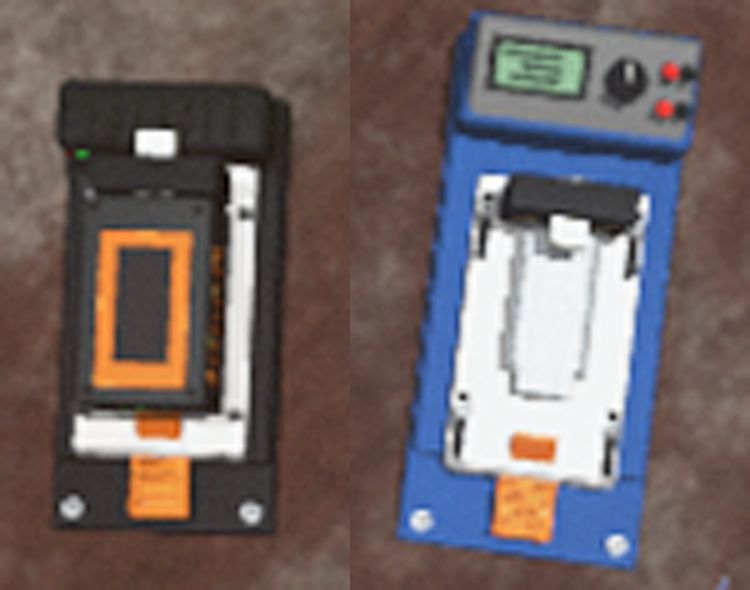

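View pics/sidez.png

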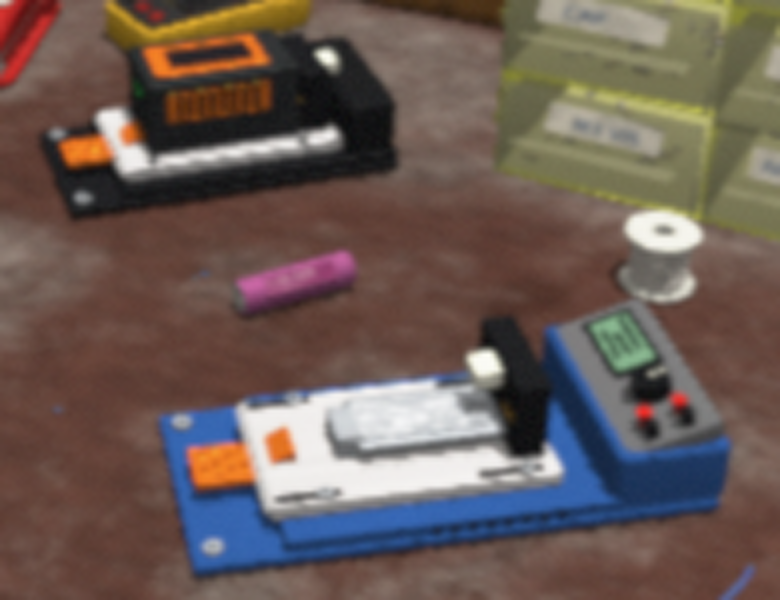

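```bash
cat > h.py <<'E'
import numpy as np,cv2
from plant import camera_model
def ray(n,u,v):
    c=camera_model(n);K=c["intrinsics"];V=np.array(c["view"]);R=V[:3,:3];o=-R.T@V[:3,3]
    d=R.T@np.linalg.inv(K)@[u,v,1];return o,d
def atz(n,u,v,z):
    o,d=ray(n,u,v);return o+d*(z-o[2])/d[2]
def tri(a,b):
    o,d=ray("top",*a);p,e=ray("side",*b)
    s=np.linalg.lstsq(np.c_[d,-e],p-o,rcond=None)[0];A=o+s[0]*d;B=p+s[1]*e
    return (A+B)/2,np.linalg.norm(A-B)
E
python3 - <<'E'
from h import *
T=lambda u,v:((212+(u-2)/5) if u<350 else 345+(u-352)/5,125+(v-2)/5)
S=lambda u,v:(270+(u-1.5)/4,135+(v-1.5)/4)
for n,a,b in [("panel",(143,308),(207,57)),("ctab",(159,487),(86,151)),("ttab",(523,507),(220,467)),("ttooth",(533,447),(281,444)),("tdeckBL",(446,468),(240,403)),("tdeckBR",(614,487),(272,517)),("tdeckTR",(648,196),(563,471))]:
    p,g=tri(T(*a),S(*b));print(n,p.round(4),"gap",g.round(4))
P=lambda u,v,z:atz("top",*T(u,v),z)[:2]
def rep(n,*pts):
    for q in pts: print(n,q,P(*q).round(4))
rep("panel",(100,229,.068),(193,232,.068),(187,388,.068),(93,385,.068),(143,308,.068))
rep("cscrew",(72,506,.01),(251,513,.01)); rep("ctab",(159,487,.019))
rep("cdeck",(75,452,.022),(246,457,.022),(258,167,.022))
rep("tdeck",(478,176,.022),(648,196,.022),(446,468,.022),(614,487,.022))
rep("tscrew",(421,520,.01),(617,545,.01));rep("ttab",(523,507,.019));rep("ttooth",(533,447,.027))
rep("tbase",(400,537,.008),(633,567,.008))
d=np.load("pics/top0.npy")
for u,v in [(143,308),(159,487),(523,507),(470,430),(600,450),(421,540)]:
    x,y=T(u,v);D=d[int(round(y)),int(round(x))];o,r=ray("top",x,y);print("z",u,v,(o+r*D).round(4))
E
```

```text
panel [0.5697 0.386  0.0671] gap 0.0
ctab [0.4952 0.3876 0.0169] gap 0.0001
ttab [0.4893 0.0858 0.0161] gap 0.0008
ttooth [0.5162 0.0825 0.0251] gap 0.0003
tdeckBL [0.5076 0.1203 0.0224] gap 0.0022
tdeckBR [0.4996 0.0454 0.0176] gap 0.0012
tdeckTR [0.6288 0.0311 0.0224] gap 0.0001
panel (100, 229, 0.068) [0.603  0.4049]
panel (193, 232, 0.068) [0.6021 0.3655]
panel (187, 388, 0.068) [0.536  0.3664]
panel (93, 385, 0.068) [0.5368 0.406 ]
panel (143, 308, 0.068) [0.5696 0.3858]
cscrew (72, 506, 0.01) [0.4865 0.4277]
cscrew (251, 513, 0.01) [0.4842 0.3475]
ctab (159, 487, 0.019) [0.4952 0.3871]
cdeck (75, 452, 0.022) [0.5102 0.4241]
cdeck (246, 457, 0.022) [0.5088 0.3484]
cdeck (258, 167, 0.022) [0.6385 0.3459]
tdeck (478, 176, 0.022) [0.637  0.1069]
tdeck (648, 196, 0.022) [0.6289 0.031 ]
tdeck (446, 468, 0.022) [0.5065 0.1206]
tdeck (614, 487, 0.022) [0.4989 0.0463]
tscrew (421, 520, 0.01) [0.4835 0.1305]
tscrew (617, 545, 0.01) [0.4734 0.0429]
ttab (523, 507, 0.019) [0.4897 0.0861]
ttooth (533, 447, 0.027) [0.516  0.0828]
tbase (400, 537, 0.008) [0.4758 0.1397]
tbase (633, 567, 0.008) [0.4636 0.0354]
z 143 308 [0.5694 0.3854 0.0701]
z 159 487 [0.4952 0.387  0.0193]
z 523 507 [0.4898 0.0858 0.0165]
z 470 430 [0.5235 0.1099 0.0208]
z 600 450 [0.5152 0.0525 0.022 ]
z 421 540 [0.4746 0.1298 0.0011]
```

Fixes so far:
- **Charger:** origin ≈ (0.571, 0.386), yaw ≈ -1°.
- **Tester:** adapter home ≈ (0.566, 0.077), yaw ≈ -6.3°.

Next I'll move the closed gripper above the charger tab.

```bash
python3 -m inch '-1 0 0 0 0 0 -0.095;-1 0 0 0 0 0 -0.095;-1 0 0 0 0 0 -0.095;-1 0 0 0 0 0 -0.094;-1 -0.0212 -0.0154 0.01 0 0 0;-1 -0.0212 -0.0154 0.01 0 0 0;-1 -0.0212 -0.0154 0.01 0 0 0;-1 -0.0212 -0.0154 0.01 0 0 0;-1 -0.0212 -0.0154 0.01 0 0 0;-1 -0.0212 -0.0154 0.01 0 0 0;-1 -0.0212 -0.0154 0.01 0 0 0;-1 -0.0212 -0.0154 0.01 0 0 0;-1 -0.0212 -0.0154 0.01 0 0 0;-1 -0.0212 -0.0154 0.01 0 0 0;-1 -0.0212 -0.0154 0.01 0 0 0;-1 -0.0212 -0.0154 0.01 0 0 0;-1 0 0 0 0 0 0;-1 0 0 0 0 0 0' 20
```

```text
clock: 1.6
tool_pos: [0.4933, 0.3854, 0.1286]
eef_rot: [0.01, 1.0, -0.001, -0.0]
contact_force: [-0.6, -0.1, 0.0]
opening: 0.007
finger_force: 0.0
```

```bash
python3 -m inch '-1 0 0.0015 0.022 0 0 0;-1 0 0 0.022 0 0 0;-1 0 0 0.022 0 0 0;-1 0 0 0.02 0 0 0;-1 0 0 0.004 0 0 0;-1 0 0 0 0 0 0;-1 0 0 0.004 0 0 0;-1 0 0 0.002 0 0 0;-1 0 0 0.002 0 0 0;-1 0 0 0 0 0 0'; python3 -m inch '-1 0 0 0.0015 0 0 0;-1 0 0 0.0015 0 0 0;-1 0 0 0.0015 0 0 0;-1 0 0 0 0 0 0'
```

```text
clock: 2.43
tool_pos: [0.4925, 0.3895, 0.0323]
eef_rot: [0.008, 1.0, 0.0, 0.0]
contact_force: [-0.6, -0.6, 0.3]
opening: 0.006
finger_force: 0.0
clock: 2.77
tool_pos: [0.4926, 0.3895, 0.0275]
eef_rot: [0.008, 1.0, 0.0, 0.0]
contact_force: [0.6, 0.9, 2.9]
opening: 0.003
finger_force: 1.2
```

```bash
python3 -m inch '-1 0 0 0.001 0 0 0;-1 0 0 0.001 0 0 0;-1 0 0 0.001 0 0 0;-1 0 0 0 0 0 0'; python3 -m inch '-1 0 0 0.001 0 0 0;-1 0 0 0.001 0 0 0;-1 0 0 0 0 0 0;-1 0 0 0 0 0 0;-1 0 0 0 0 0 0;-1 0 0 0 0 0 0'
```

```text
clock: 3.1
tool_pos: [0.4926, 0.3895, 0.0244]
eef_rot: [0.008, 1.0, 0.0, 0.0]
contact_force: [0.2, -0.5, 4.0]
opening: 0.007
finger_force: 2.0
clock: 3.6
tool_pos: [0.4927, 0.3895, 0.0238]
eef_rot: [0.008, 1.0, 0.0, 0.001]
contact_force: [-0.9, -1.8, 14.6]
opening: 0.006
finger_force: 7.0
```

Run:
```python
from plant import *
import cv2,numpy as np
p,d=snapshot("side");q,_=snapshot("top")
cv2.imwrite("pics/s1.png",np.hstack([cv2.resize(p[115:195,270:385,::-1],None,fx=4,fy=4),cv2.resize(q[125:205,212:282,::-1],None,fx=4,fy=4)]))
```

```text
(no output)
```

View pics/s1.png

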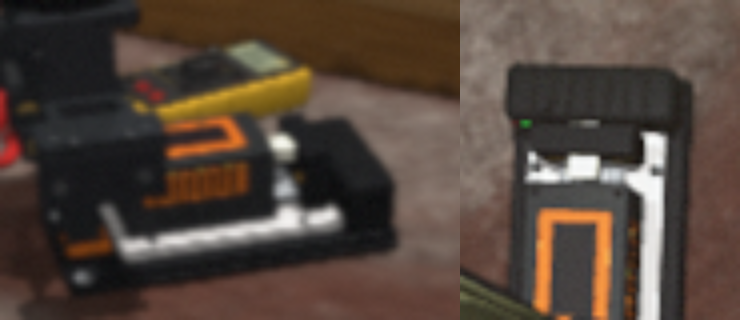

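The pack has sprung about 14 mm out: a gap shows at the plunger, and the panel's front edge went from top row 171 to 177.5. I'll retreat, open and go over the pack.

```bash
python3 -m inch '-1 0 0 -0.004 0 0 0;-1 0 0 -0.01 0 0 0;-1 0 0 -0.025 0 0 0;-1 0 0 -0.03 0 0 0;1 0 0 -0.03 0 0 0;1 0 0 0 0 0 0;1 -0.013 -0.001 0 0 0 0;1 -0.013 -0.001 0 0 0 0;1 -0.013 -0.001 0 0 0 0;1 -0.013 0 0 0 0 0;1 0 0 0 0 0 0;1 0 0 0 0 0 0;1 0 0 0 0 0 0;1 0 0 0 0 0 0'
python3 - <<'E'
from plant import *
import cv2,numpy as np
s=get_state();print(s["opening"],s["tool_pos"])
E
```

```text
clock: 4.87
tool_pos: [0.5427, 0.3856, 0.121]
eef_rot: [0.008, 1.0, -0.0, -0.001]
contact_force: [-0.0, 0.2, 1.0]
opening: 0.74
finger_force: 0.0
0.7402055530416116 [0.54270564 0.3856344  0.12101588]
```

```bash
python3 -m inch '1 -0.002 0 0 0 0 0;1 0 0.0005 0 0 0 0;1 0 0 0 0 0 0;1 0 0 0 0 0 0;1 0 0 0.015 0 0 0;1 0 0 0.015 0 0 0;1 0 0 0.015 0 0 0;1 0 0 0.015 0 0 0;1 0 0 0.012 0 0 0;1 0 0 0.01 0 0 0;1 0 0 0 0 0 0;1 0 0 0 0 0 0'
```

```text
clock: 5.87
tool_pos: [0.546, 0.3857, 0.0388]
eef_rot: [0.008, 1.0, -0.0, -0.0]
contact_force: [0.2, -0.2, -0.0]
opening: 0.997
finger_force: 0.0
```

Close on the pack, moderate grip.

```bash
python3 -m inch '0.4 0 0 0 0 0 0;0.3 0 0 0 0 0 0;0.2 0 0 0 0 0 0;0 0 0 0 0 0 0;-0.2 0 0 0 0 0 0;-0.2 0 0 0 0 0 0;-0.2 0 0 0 0 0 0;-0.2 0 0 0 0 0 0;-0.2 0 0 0 0 0 0;-0.2 0 0 0 0 0 0;-0.2 0 0 0 0 0 0;-0.2 0 0 0 0 0 0' 30
```

```text
clock: 6.87
tool_pos: [0.5463, 0.3863, 0.0395]
eef_rot: [0.008, 1.0, 0.0, 0.0]
contact_force: [0.2, 0.9, 2.1]
opening: 0.633
finger_force: 30.0
```

```bash
python3 -m inch '-0.2 0.004 0 0 0 0 0;-0.2 0.006 0 0 0 0 0;-0.2 0.006 0 0 0 0 0;-0.2 0.006 0 0 0 0 0;-0.2 0 0 0 0 0 0' 35;  python3 -m inch '-0.2 0.006 0 0 0 0 0;-0.2 0.006 0 0 0 0 0;-0.2 0.006 0 0 0 0 0;-0.2 0.006 0 0 0 0 0;-0.2 0.006 0 0 0 0 0;-0.2 0.006 0 0 0 0 0;-0.2 0.006 0 0 0 0 0;-0.2 0.006 0 0 0 0 0;-0.2 0.006 0 0 0 0 0;-0.2 0 0 0 0 0 0'
```

```text
clock: 7.28
tool_pos: [0.5218, 0.3861, 0.0392]
eef_rot: [0.008, 1.0, -0.001, -0.001]
contact_force: [-0.8, 1.5, 2.5]
opening: 0.633
finger_force: 35.0
clock: 8.12
tool_pos: [0.468, 0.387, 0.0391]
eef_rot: [0.008, 1.0, -0.001, -0.001]
contact_force: [-2.2, -1.1, 1.8]
opening: 0.632
finger_force: 35.0
```

```bash
python3 -m inch '-0.2 0 0 -0.005 0 0 0;-0.2 0 0 -0.015 0 0 0;-0.2 0 0 -0.02 0 0 0;-0.2 0 0 -0.02 0 0 0;-0.2 0 0 -0.02 0 0 0;-0.2 0 0 0 0 0 0.047;-0.2 0 0 0 0 0 0.047;-0.2 -0.002 -0.0248 0 0 0 0;-0.2 -0.002 -0.0248 0 0 0 0;-0.2 -0.002 -0.0248 0 0 0 0;-0.2 -0.002 -0.0248 0 0 0 0;-0.2 -0.002 -0.0248 0 0 0 0;-0.2 -0.002 -0.0248 0 0 0 0;-0.2 -0.002 -0.0248 0 0 0 0;-0.2 -0.002 -0.0248 0 0 0 0;-0.2 -0.002 -0.0248 0 0 0 0;-0.2 -0.002 -0.0248 0 0 0 0;-0.2 -0.002 -0.0248 0 0 0 0;-0.2 -0.002 -0.0248 0 0 0 0;-0.2 0 0 0 0 0 0'; python3 -m inch '-0.2 0 0 0 0 0 0;-0.2 0 0 0 0 0 0'
python3 - <<'E'
from plant import *
import cv2,numpy as np
p,d=snapshot("side");q,_=snapshot("top")
z=lambda a,k:cv2.resize(np.ascontiguousarray(a[:,:,::-1]),None,fx=k,fy=k,interpolation=cv2.INTER_CUBIC)
cv2.imwrite("pics/s2.png",z(p[130:290,280:470],4))
E
```

```text
clock: 9.78
tool_pos: [0.4597, 0.0813, 0.1188]
eef_rot: [0.06, 0.998, -0.003, -0.002]
contact_force: [0.2, -1.3, -3.8]
opening: 0.635
finger_force: 35.0
clock: 9.95
tool_pos: [0.4613, 0.0893, 0.1192]
eef_rot: [0.055, 0.998, 0.001, 0.0]
contact_force: [0.6, -0.3, -2.0]
opening: 0.632
finger_force: 35.0
```

View pics/s2.png

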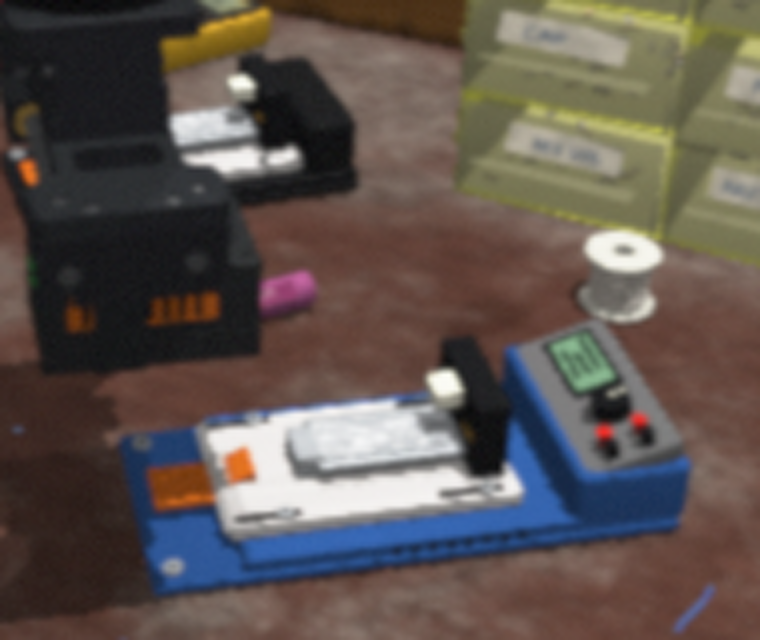

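The pack is held level. In this side crop its nose-bottom corner is at (258,354), its rear-bottom corner at (45,372), and the rail's front end is at about x 290–310. I'll check how the pack sits in the grip and the lateral alignment.

Run:
```python
from h import *
from plant import get_state
t=get_state()["tool_pos"];print(t)
yaw=-np.deg2rad(6.3);a=np.array([np.cos(yaw),np.sin(yaw)]);l=np.array([-a[1],a[0]])
zb=t[2]-.017
for n,u,v in [("nose",258,354),("rear",45,372)]:
    p=atz("side",280+(u-1.5)/4,130+(v-1.5)/4,zb)[:2];d=p-t[:2];print(n,p.round(4),"along",(d@a).round(4),"lat",(d@l).round(4))
h=np.array([.566,.077])
T=lambda u,v:(345+(u-352)/5,125+(v-2)/5)
for n,u,v,z in [("tab",523,507,.019),("tooth",533,447,.027),("dBL",446,468,.022),("dBR",614,487,.022),("dTL",478,176,.022),("dTR",648,196,.022),("railR",513,393,.0335),("railL",576,399,.0335)]:
    d=atz("top",*T(u,v),z)[:2]-h;print(n,"along",(d@a).round(4),"lat",(d@l).round(4))
d=t[:2]-h;print("tcp along",d@a,"lat",d@l)
```

```text
[0.46135487 0.09013108 0.11921926]
nose [0.5153 0.0566] along 0.0572 lat -0.0274
rear [0.4291 0.0708] along -0.0299 lat -0.0228
tab along -0.0768 lat 0.0007
tooth along -0.0503 lat 0.0003
dBL along -0.0639 lat 0.0368
dBR along -0.0633 lat -0.0379
dTL along 0.0673 lat 0.0375
dTR along 0.0675 lat -0.0388
railR along -0.0283 lat 0.0124
railL along -0.0276 lat -0.0152
tcp along -0.10545410120075824 lat 0.0015686219841818064
```

```bash
python3 -m inch '-0.2 0 -0.0015 0.015 0 0 0;-0.2 0 0 0.02 0 0 0;-0.2 0 0 0.02 0 0 0;-0.2 0 0 0.015 0 0 0;-0.2 0 0 0.004 0 0 0;-0.2 0 0 0.002 0 0 0;-0.2 0 0 0 0 0 0;-0.2 0 0 0.001 0 0 0;-0.2 0 0 0.001 0 0 0;-0.2 0 0 0 0 0 0;-0.2 0 0 0 0 0 0'
python3 - <<'E'
from plant import *
import numpy as np
s=get_state();print(s["tool_pos"],s["contact_force"],s["moment"],s["eef_rot"])
t=s["tool_pos"][:2]
a=np.array([np.cos(.11),-np.sin(.11)]);l=np.array([-a[1],a[0]]);d=t-[.566,.077];print(d@a,d@l)
E
```

```text
clock: 10.97
tool_pos: [0.4613, 0.0871, 0.0417]
eef_rot: [0.056, 0.998, 0.0, 0.0]
contact_force: [0.2, -0.1, -2.9]
opening: 0.631
finger_force: 35.0
[0.46128022 0.08711132 0.04165978] [ 0.2215664  -0.08865685 -2.91880806] [ 0.06273798  0.02669435 -0.01831878] [5.55155810e-02 9.98457722e-01 2.08862802e-04 3.91318947e-04]
-0.10519686861933938 -0.0014457532622715197
```

```bash
python3 -m inch '-0.2 0 0.0012 0.0012 0 0 0;-0.2 0 0 0.0008 0 0 0;-0.2 0 0 0 0 0 0;-0.2 0 0 0 0 0 0';  python3 -m inch '-0.2 0 0 0.0005 0 0 0;-0.2 0 0 0 0 0 0;-0.2 0 0 0 0 0 0'
```

```text
clock: 11.3
tool_pos: [0.4614, 0.0885, 0.0393]
eef_rot: [0.055, 0.998, 0.0, 0.0]
contact_force: [0.5, -0.0, -1.1]
opening: 0.631
finger_force: 35.0
clock: 11.55
tool_pos: [0.4613, 0.0885, 0.0389]
eef_rot: [0.055, 0.998, 0.0, 0.0]
contact_force: [-0.2, -0.4, 1.5]
opening: 0.63
finger_force: 35.0
```

```bash
python3 -m inch '-0.2 -0.005 0 0 0 0 0;-0.2 -0.005 0 0 0 0 0;-0.2 -0.004 0 0 0 0 0;-0.2 -0.003 0 0 0 0 0;-0.2 -0.002 0 0 0 0 0;-0.2 -0.002 0 0 0 0 0;-0.2 0 0 0 0 0 0'; python3 -m inch '-0.2 -0.002 0 0 0 0 0;-0.2 -0.002 0 0 0 0 0;-0.2 -0.002 0 0 0 0 0;-0.2 -0.002 0 0 0 0 0;-0.2 0 0 0 0 0 0';python3 -m inch '-0.2 -0.002 0 0 0 0 0;-0.2 -0.002 0 0 0 0 0;-0.2 0 0 0 0 0 0'
```

```text
clock: 12.13
tool_pos: [0.4827, 0.0858, 0.0387]
eef_rot: [0.056, 0.998, 0.0, 0.0]
contact_force: [0.5, -1.1, 2.8]
opening: 0.63
finger_force: 35.0
clock: 12.55
tool_pos: [0.4906, 0.0852, 0.0387]
eef_rot: [0.055, 0.998, 0.0, 0.0]
contact_force: [0.5, -0.1, 2.6]
opening: 0.637
finger_force: 35.0
clock: 12.8
tool_pos: [0.4945, 0.0846, 0.0387]
eef_rot: [0.056, 0.998, 0.0, 0.0]
contact_force: [-0.4, -0.9, 2.5]
opening: 0.631
finger_force: 35.0
```

```bash
for i in 1 2 ; do python3 -c 1; done; python3 -m inch '-0.2 -0.002 0 0 0 0 0;-0.2 -0.002 0 0 0 0 0;-0.2 -0.002 0 0 0 0 0;-0.2 -0.002 0 0 0 0 0;-0.2 0 0 0 0 0 0';python3 -c "from plant import *;s=get_state();print(s['contact_force'],s['moment'])"; python3 -m inch '-0.2 -0.002 0 0 0 0 0;-0.2 -0.002 0 0 0 0 0;-0.2 -0.002 0 0 0 0 0;-0.2 -0.002 0 0 0 0 0;-0.2 -0.002 0 0 0 0 0;-0.2 0 0 0 0 0 0';python3 -c "from plant import *;s=get_state();print(s['contact_force'],s['moment'])"
```

```text
clock: 13.22
tool_pos: [0.5027, 0.0838, 0.0387]
eef_rot: [0.056, 0.998, 0.0, 0.0]
contact_force: [-1.2, -1.0, 3.5]
opening: 0.636
finger_force: 35.0
[-1.15538036 -1.03126608  3.519713  ] [-0.20676969 -0.30936559 -0.03237823]
clock: 13.72
tool_pos: [0.5126, 0.0826, 0.0387]
eef_rot: [0.056, 0.998, 0.0, 0.0]
contact_force: [0.7, -0.6, 1.7]
opening: 0.635
finger_force: 35.0
[ 0.72943569 -0.60321099  1.67801882] [-0.15800686 -0.30068597  0.04833183]
```

```bash
python3 -m inch '-0.2 -0.002 0 0 0 0 0;-0.2 -0.002 0 0 0 0 0;-0.2 -0.002 0 0 0 0 0;-0.2 -0.002 0 0 0 0 0;-0.2 -0.002 0 0 0 0 0;-0.2 0 0 0 0 0 0'; python3 -m inch '-0.2 -0.0015 0 0 0 0 0;-0.2 -0.0015 0 0 0 0 0;-0.2 -0.0015 0 0 0 0 0;-0.2 -0.0015 0 0 0 0 0;-0.2 0 0 0 0 0 0';python3 -c "from plant import *;s=get_state();print(s['contact_force'],s['moment'])"
```

```text
clock: 14.22
tool_pos: [0.5225, 0.0815, 0.0387]
eef_rot: [0.056, 0.998, 0.0, 0.0]
contact_force: [0.8, -0.2, 2.9]
opening: 0.628
finger_force: 35.0
clock: 14.63
tool_pos: [0.5282, 0.0809, 0.0387]
eef_rot: [0.055, 0.998, 0.0, 0.0]
contact_force: [0.0, 0.3, 2.5]
opening: 0.63
finger_force: 35.0
[0.02038697 0.28450466 2.47200958] [-0.12633643 -0.19328529 -0.06157804]
```

```bash
python3 -m inch '-0.2 -0.0015 0 0 0 0 0;-0.2 -0.0015 0 0 0 0 0;-0.2 -0.0015 0 0 0 0 0;-0.2 0 0 0 0 0 0';python3 -m inch '-0.2 -0.0015 0 0 0 0 0;-0.2 -0.0015 0 0 0 0 0;-0.2 -0.0015 0 0 0 0 0;-0.2 0 0 0 0 0 0'
```

```text
clock: 14.97
tool_pos: [0.5319, 0.0804, 0.0388]
eef_rot: [0.055, 0.998, -0.0, -0.0]
contact_force: [-1.6, 0.1, 4.7]
opening: 0.631
finger_force: 35.0
clock: 15.3
tool_pos: [0.5366, 0.0799, 0.0388]
eef_rot: [0.055, 0.998, -0.0, -0.0]
contact_force: [-1.6, -0.4, 3.4]
opening: 0.627
finger_force: 35.0
```

```bash
for k in 1; do python3 -m inch '-0.2 -0.001 0 0 0 0 0;-0.2 -0.001 0 0 0 0 0;-0.2 -0.001 0 0 0 0 0;-0.2 0 0 0 0 0 0'; done; python3 -m inch '-0.2 -0.001 0 0 0 0 0;-0.2 -0.001 0 0 0 0 0;-0.2 -0.001 0 0 0 0 0;-0.2 0 0 0 0 0 0'
```

```text
clock: 15.63
tool_pos: [0.5401, 0.0795, 0.0388]
eef_rot: [0.055, 0.998, 0.0, 0.0]
contact_force: [-0.6, 0.3, 5.6]
opening: 0.627
finger_force: 35.0
clock: 15.97
tool_pos: [0.5425, 0.0793, 0.0387]
eef_rot: [0.055, 0.998, 0.0, -0.0]
contact_force: [-1.8, -0.0, 5.3]
opening: 0.637
finger_force: 35.0
```

```bash
python3 -m inch '-0.2 -0.001 0 0 0 0 0;-0.2 -0.001 0 0 0 0 0;-0.2 -0.001 0 0 0 0 0;-0.2 0 0 0 0 0 0'
```

```text
clock: 16.3
tool_pos: [0.5428, 0.0792, 0.0382]
eef_rot: [0.055, 0.998, -0.0, -0.003]
contact_force: [-5.5, 1.2, 5.2]
opening: 0.63
finger_force: 35.0
```

```bash
python3 -m inch '-0.2 0 0 0 0 0 0;-0.2 0 0 0 0 0 0;-0.2 0 0 0 0 0 0';python3 -c "from plant import *;s=get_state();print(s['contact_force'],s['moment'],s['eef_rot'])"
```

```text
clock: 16.55
tool_pos: [0.5428, 0.0792, 0.0382]
eef_rot: [0.055, 0.998, -0.0, -0.003]
contact_force: [-6.1, 1.8, 5.7]
opening: 0.63
finger_force: 35.0
[-6.05998432  1.77460823  5.72362511] [ 0.1583098   0.9506471  -0.04923154] [ 5.48403740e-02  9.98491713e-01 -4.05688623e-04 -2.58234550e-03]
```

Movement stopped at about 6 N with the tool tipped 0.3°, which fits the first contact with the plunger (expected about 10 mm before home). I'll counter-tilt slightly and push on in small steps.

```bash
python3 -m inch '-0.2 -0.0005 0 0 0 -0.005 0;-0.2 -0.0005 0 0 0 0 0;-0.2 0 0 0 0 0 0;-0.2 0 0 0 0 0 0';python3 -c "from plant import *;s=get_state();print(s['contact_force'],s['moment'],s['eef_rot'])";python3 -m inch '-0.2 -0.001 0 0 0 0 0;-0.2 0 0 0 0 0 0;-0.2 0 0 0 0 0 0';python3 -c "from plant import *;s=get_state();print(s['contact_force'],s['moment'],s['eef_rot'])"
```

```text
clock: 16.88
tool_pos: [0.5429, 0.0792, 0.038]
eef_rot: [0.055, 0.999, -0.001, -0.001]
contact_force: [-7.7, 0.8, 5.6]
opening: 0.629
finger_force: 35.0
[-7.69113833  0.8291777   5.58660621] [0.33036942 1.31507034 0.02050615] [ 5.47270496e-02  9.98500732e-01 -6.66368433e-04 -8.91461821e-04]
clock: 17.13
tool_pos: [0.5432, 0.0791, 0.038]
eef_rot: [0.055, 0.999, -0.001, -0.001]
contact_force: [-9.1, 2.1, 6.2]
opening: 0.635
finger_force: 35.0
[-9.11774153  2.07937224  6.18683926] [0.43733589 1.51425835 0.00966481] [ 5.45654603e-02  9.98508811e-01 -7.73664839e-04 -1.47188491e-03]
```

```bash
python3 -m inch '-0.2 -0.0005 0 -0.0004 0 0 0;-0.2 -0.0005 0 0 0 0 0;-0.2 0 0 0 0 0 0;-0.2 0 0 0 0 0 0';python3 -m inch '-0.2 -0.001 0 0 0 0 0;-0.2 0 0 0 0 0 0;-0.2 0 0 0 0 0 0';python3 -c "from plant import *;s=get_state();print(s['contact_force'],s['moment'],s['eef_rot'])"
```

```text
clock: 17.47
tool_pos: [0.5438, 0.079, 0.0381]
eef_rot: [0.055, 0.999, -0.001, -0.002]
contact_force: [-8.9, 1.4, 4.1]
opening: 0.63
finger_force: 35.0
clock: 17.72
tool_pos: [0.5447, 0.0789, 0.0381]
eef_rot: [0.055, 0.999, -0.001, -0.002]
contact_force: [-8.9, 1.8, 4.0]
opening: 0.633
finger_force: 35.0
[-8.92768191  1.7518709   4.02254415] [ 0.43570517  1.62490618 -0.02760252] [ 5.45367384e-02  9.98509397e-01 -8.49289405e-04 -2.00171839e-03]
```

```bash
python3 -m inch '-0.2 -0.001 0 0 0 0 0;-0.2 -0.001 0 0 0 0 0;-0.2 -0.001 0 0 0 -0.002 0;-0.2 0 0 0 0 0 0';python3 -m inch '-0.2 -0.001 0 0 0 0 0;-0.2 -0.001 0 0 0 0 0;-0.2 0 0 0 0 0 0';python3 -c "from plant import *;s=get_state();print(s['contact_force'],s['moment'],s['eef_rot'])"
```

```text
clock: 18.05
tool_pos: [0.5472, 0.0786, 0.038]
eef_rot: [0.054, 0.999, -0.001, -0.001]
contact_force: [-9.5, 2.7, 5.0]
opening: 0.63
finger_force: 35.0
clock: 18.3
tool_pos: [0.5489, 0.0784, 0.038]
eef_rot: [0.054, 0.999, -0.001, -0.002]
contact_force: [-10.7, 1.4, 5.6]
opening: 0.634
finger_force: 35.0
[-10.74068085   1.37514481   5.57053083] [0.56859205 1.87837896 0.03000152] [ 0.05444501  0.99851479 -0.00104261 -0.00169241]
```

```bash
python3 -m inch '-0.2 -0.001 0 0 0 0 0;-0.2 -0.001 0 0 0 0 0;-0.2 0 0 0 0 0 0';python3 -c "from plant import *;s=get_state();print(s['contact_force'],s['moment'],s['eef_rot'])"; python3 -m inch '-0.2 -0.001 0 0 0 0 0;-0.2 0 0 0 0 0 0';python3 -c "from plant import *;s=get_state();print(s['contact_force'],s['moment'],s['eef_rot'])"
```

```text
clock: 18.55
tool_pos: [0.5507, 0.0782, 0.038]
eef_rot: [0.054, 0.999, -0.001, -0.002]
contact_force: [-11.6, 1.4, 5.6]
opening: 0.634
finger_force: 35.0
[-11.57336625   1.35799914   5.59002614] [ 0.5539728   1.97251475 -0.02381412] [ 0.05438816  0.99851741 -0.00108918 -0.00193071]
clock: 18.72
tool_pos: [0.5514, 0.0781, 0.038]
eef_rot: [0.054, 0.999, -0.001, -0.002]
contact_force: [-11.5, 1.1, 6.1]
opening: 0.628
finger_force: 35.0
[-11.53596456   1.05849378   6.14565433] [0.5655347  2.02523471 0.03197991] [ 0.05442038  0.99851527 -0.0011276  -0.00209904]
```

```bash
for s in a; do :; done; python3 -m inch '-0.2 -0.0007 0 0 0 0 0;-0.2 0 0 0 0 0 0;-0.2 0 0 0 0 0 0';python3 -c "from plant import *;s=get_state();print(s['contact_force'],s['moment'],s['tool_pos'])"; python3 -m inch '-0.2 -0.0007 0 0 0 0 0;-0.2 0 0 0 0 0 0;-0.2 0 0 0 0 0 0';python3 -c "from plant import *;s=get_state();print(s['contact_force'],s['moment'],s['tool_pos'])"
```

```text
clock: 18.97
tool_pos: [0.5521, 0.078, 0.038]
eef_rot: [0.054, 0.999, -0.001, -0.002]
contact_force: [-11.9, 2.5, 6.9]
opening: 0.633
finger_force: 35.0
[-11.91769951   2.54022419   6.90023958] [ 0.588708    2.10346442 -0.00863047] [0.55205159 0.07804195 0.03801577]
clock: 19.22
tool_pos: [0.5529, 0.0779, 0.038]
eef_rot: [0.054, 0.999, -0.001, -0.002]
contact_force: [-11.3, 1.8, 5.5]
opening: 0.636
finger_force: 35.0
[-11.29246209   1.81113069   5.46444435] [ 0.59858873  1.96884451 -0.0082211 ] [0.55293808 0.07792917 0.03795624]
```

```bash
cat > look.py <<'E'
from plant import *
import cv2,numpy as np,sys
p,d=snapshot("side");p=np.ascontiguousarray(p[:,:,::-1])
o=cv2.imread("pics/side0.png")
z=lambda a:cv2.resize(a[215:285,305:375],None,fx=5.5,fy=5.5,interpolation=cv2.INTER_CUBIC)
cv2.imwrite(sys.argv[1],np.hstack([z(o),z(p)]))
E
python3 look.py pics/c1.png
```

```text
(no output)
```

View pics/c1.png

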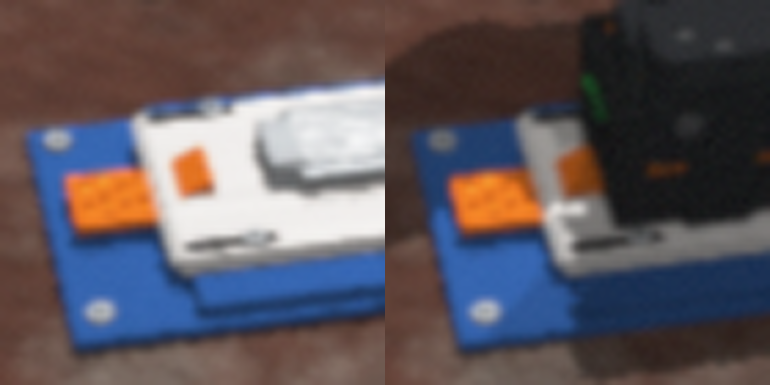

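The catch has clicked. The tester tab sits at the same pixel height as in the empty dock (about (68,173) in both crops), and the tooth stands up behind the pack's rear face. I'll relax the push and then let go.

```bash
python3 -m inch '-0.2 0.001 0 0 0 0 0;-0.2 0.001 0 -0.0005 0 0 0;-0.2 0.001 0 0 0 0 0;-0.2 0.001 0 0 0 0 0;-0.2 0 0 0 0 0 0;-0.2 0 0 0 0 0 0'
```

```text
clock: 19.77
tool_pos: [0.5529, 0.078, 0.0385]
eef_rot: [0.055, 0.998, -0.001, 0.001]
contact_force: [-5.8, 2.1, -8.2]
opening: 0.632
finger_force: 35.0
```

```bash
python3 -m inch '-0.2 0.001 0 0.0004 0 0.004 0;-0.2 0.001 0 0 0 0.003 0;-0.2 0 0 0 0 0 0;-0.2 0 0 0 0 0 0'
```

```text
clock: 20.1
tool_pos: [0.5529, 0.078, 0.0389]
eef_rot: [0.056, 0.998, 0.0, -0.0]
contact_force: [-3.3, 2.2, -10.1]
opening: 0.631
finger_force: 35.0
```

```bash
python3 -m inch '-0.2 0.001 -0.0003 0.0007 0 0 0;-0.2 0 0 0 0 0 0;-0.2 0 0 0 0 0 0' 12; python3 -m inch '0.35 0 0 0 0 0 0;0.5 0 0 0 0 0 0;0.7 0 0 0 0 0 0;1 0 0 0 0 0 0;1 0 0 0 0 0 0;1 0 0 0 0 0 0;1 0 0 0 0 0 0;1 0 0 0 0 0 0;1 0 0 0 0 0 0;1 0 0 0 0 0 0;1 0 0 0 0 0 0;1 0 0 0 0 0 0'
```

```text
clock: 20.35
tool_pos: [0.5528, 0.078, 0.0389]
eef_rot: [0.055, 0.998, 0.0, 0.001]
contact_force: [-0.9, 1.7, -6.9]
opening: 0.634
finger_force: 12.0
clock: 21.35
tool_pos: [0.5519, 0.0779, 0.0385]
eef_rot: [0.055, 0.998, 0.0, -0.0]
contact_force: [-0.4, 0.7, 0.4]
opening: 1.0
finger_force: 0.0
```

```bash
python3 -m inch '1 0 0 -0.01 0 0 0;1 0 0 -0.02 0 0 0;1 0 0 -0.025 0 0 0;1 0 0 -0.03 0 0 0;1 0 0 -0.03 0 0 0;1 0.03 0 -0.02 0 0 0;1 0.03 0 0 0 0 0;1 0.03 0 0 0 0 0;1 0 0 0 0 0 0;1 0 0 0 0 0 0'; python3 look.py pics/c2.png
python3 - <<'E'
from plant import *
import cv2,numpy as np
p,_=snapshot("side");q,_=snapshot("top")
a=cv2.imread("pics/c2.png");b=np.ascontiguousarray(p[100:290,200:480,::-1])
cv2.imwrite("pics/fin.png",cv2.resize(b,None,fx=2.85,fy=2.85)[:541]);
f=np.vstack([cv2.resize(a,(560,280)),cv2.resize(b,None,fx=2,fy=2)[60:380]]);cv2.imwrite("pics/fin.png",f)
E
```

```text
clock: 22.18
tool_pos: [0.4611, 0.0879, 0.1744]
eef_rot: [0.054, 0.999, -0.0, -0.0]
contact_force: [0.5, -0.7, -0.9]
opening: 0.996
finger_force: 0.0
```

View pics/fin.png

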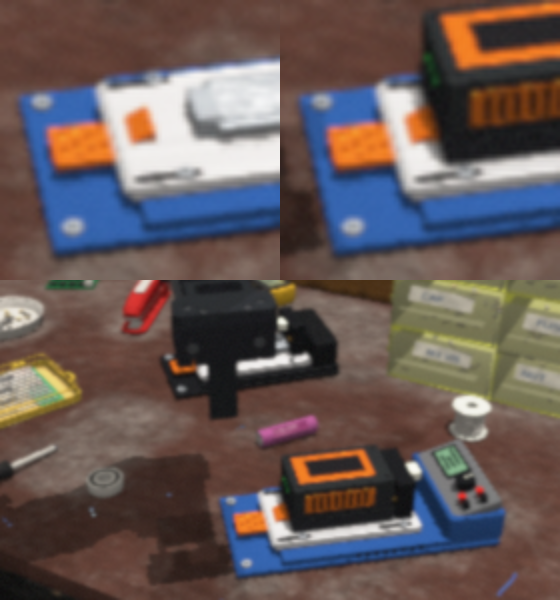

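The pack is seated on the tester. The tab and tooth are up, at about (358,146) and (425,125) in the crop; the pack's nose is close to the end stop, the bystanders haven't moved and the gripper is clear.

```bash
python3 -c "from plant import r;print(r.finish_job())"
```

```text
the job is handed in; nothing more can be done
None
```

The pack is off the charger and locked home on the tester with the tester's catch up behind it; I let go, moved clear and handed the job in at about 22 s, with measured forces staying under 15 N.

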